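# Set out the stall's display of tools

## Task

Set out the tool display. Lay the carton flat on the wooden riser, centred and squared up with it, and the tape measure flat on the middle of the carton; stand the round tin on the plywood board midway between the two price-card posts; and lay the multi-tool on the table to the left of the riser (left as the robot sees it), about 30 mm clear of its left end, level with the middle of that end and parallel to its edge. Keep everything the right way up, and do not disturb the little parts box, the roll of tape or the screwdriver.

Things in the scene. Friction and masses are not known exactly. Their poses are not given: they have to be found in the camera images.
- carton_c (a point): Flat closed brown cardboard carton with a narrow white band along its top, 62 mm (its own x) by 100 mm (its own y) by 24 mm high, about 0.15 kg. The point is its centre, 12 mm above its underside. z is up. Grip it across the 62 mm.
- tape_c (a point): Grey pocket tape measure lying on its flat side, a rounded block 64 mm (its own x) by 56 mm (its own y) by 32 mm high with a black disc on top and a small steel hook at one end (+x) that stands out 10 mm, about 0.22 kg. The point is the centre of the block, 16 mm above its underside. z is up. It may end turned any way round.
- tin_c (a point): Small round metal tin with a lid, 52 mm in diameter (54 at the lid) and 24 mm high, about 0.12 kg. The point is its centre, 12 mm above its underside. z is up, lid upward.
- multitool_c (a point): Folded steel multi-tool, a flat bar 100 mm (its own x) by 28 mm (its own y) by 18 mm high, about 0.2 kg. The point is its centre, 9 mm above its underside. z is up. Grip it across the 28 mm; either end may point forward.
- riser: Wooden riser fixed to the table: pale block with a dark line around it, 96 mm (own x, front to back) by 130 mm (own y) by 30 mm high. Origin: centre of its underside, on the table; z up. Its x points away from the robot and its y to the robot's left, turned at most 0.25 rad, so that its left end is the one at y = +65 mm.
- rack: Plywood board fixed to the table, 80 (own x) by 230 (own y) by 6 mm thick, with slim steel posts (8 mm; round feet 22 mm wide, 4 high) at y = +100 and -100 mm, each with a blank white card 44 mm wide along y, 68 to 100 mm above the table. Origin: centre of the board's underside, on the table, midway between the posts; z up. x points away from the robot, turned at most 0.25 rad.
- parts_box_c (a point): Bystander: small white plastic parts box, 44 by 60 by 24 mm high, beyond the work. The point is its centre, 12 mm above the table. Leave it alone.
- tape_roll_c (a point): Bystander: black roll of tape lying flat, 90 mm outside and 68 mm inside diameter, 22 mm high, at one side of the work. The point is its centre, 11 mm above the table. Leave it alone.
- screwdriver_c (a point): Bystander: screwdriver about 180 mm long lying on the table at one side of the work. The point is on its handle. Leave it alone.
Things that resemble listed ones, but are neither listed nor needed, are in the scene too. What is shaped like the part that bears tin_c but orange, purple or yellow is not meant.

How it is judged:
By the outcome, as a careful person would: the job done as asked, in the order asked, and still so for the second after the job is handed in, with the robot touching nothing.
It also fails if it takes over 109 s, if anything falls off the work surface, if the arm or the gripper's body presses on something with over 40 N, if the wrist force passes 120 N, or if a joint passes its speed limit or range.

## Robot

A 6-joint arm with a two-finger parallel gripper is mounted at the origin on the work surface. World frame = base frame: x ahead of the robot, y to its left, z up, the work surface at z = 0. Lengths are in mm, angles in rad, forces in N, time in s.
With the tool pointing down it reaches from about 350 to 975 mm from the base axis. Payload 7.1 kg.
Tool frame: the origin (TCP) lies midway between the tips of the shut fingers; the grasp point (between the pads) lies 19 mm behind it (ctrl.grasp_offset is the distance from the TCP to the grasp point, in mm); z points along the fingers, y is the line along which they close (so a half turn about z gives the same grasp; the last joint's range is limited). The gripper opens to 88 mm and grips with 3 to 60 N. Pads are 20 mm wide; open, the fingers measure 115 mm over their backs; the gripper's body (75 mm by 178 mm) begins 61 mm behind the grasp point.
Start: joints at [-1.178, 0.423, 1.63, -0, 1.089, -0.019], TCP at [250.177, -572.727, 222.675] pointing down, gripper open.
Joint ranges: [-3, 3], [-0.9, 2.11], [0.09, 2.58], [-1.31, 4.45], [0.11, 2.69], [-2.54, 2.54]. Speed limits (rad/s): [2.39, 2.39, 3.01, 3.14, 3.14, 3.14].

## Interface

Orientations are given as a rotation vector (axis times angle).
In Python, from workcell import ctrl gives the robot as it stands. The module is installed in compiled form; this text tells all that it offers.
- The arm moves only by the tool servo_tool, never from a script. Its argument "rows" is a list of rows, each a list of 7 numbers: the turn, a rotation vector about the tool's x, y, z as a fraction of full scale, then the shift along the tool's x, y, z as a fraction of full scale, then the finger opening in mm, from 0 to 87.8. A call has 1 to 10 rows; each row is the pose to reach, as a shift and turn from the pose commanded when the call began, along the tool's axes at that moment; what a row does not reach only later rows make up. Full scale, the value 1, is 20 cm for a shift and 1.5 rad for a turn. A row lasts 1/8 s, in which the tool goes at most 62.5 mm and 10.7 degrees, less where a joint would pass 70% of its speed; a pose out of reach is approached as far as the arm can. A call with a number of a shift or a turn outside -1 to 1 is refused whole. A call with a gripper value outside its range is refused whole. The fingers move at their own pace and stop on an object; the grip force is fixed at half the most. Time passes only in rows, so rows that repeat a pose let the fingers close. It gives the time, the measured TCP pose, the force, the opening and the grip force at its end, in the units of the state.
- ctrl.get_obs(): the state, without advancing time (a new reading comes with each control period).
- ctrl.get_image(name): name is "scene" or "top" or "wrist"; returns (picture, depth): 384x512x3 uint8, red, green, blue; 384x512 float32, mm along the optical axis (not along the pixel's ray), 0 where there is no reading.
- ctrl.camera_info(name): a dict with "intrinsics" (3x3 intrinsics, pixels), "R" (3x3) and "t" (3): a world point X has camera coordinates R X + t. Camera axes: x right, y down, z forward; pixel columns grow to the right and rows downward; lengths in mm; the calibration is good to about 2 mm. A picture is of the moment at which its call begins: read the wrist's pose just before it. camera_info takes no time and is no camera call; for the wrist camera it gives the pose at the moment of the call.
- ctrl.close_job(): hands the job in; it is judged then, once.
The state is a dict: "t": time; "qpos": joint angles; "qvel": joint speeds; "joint_torque": joint torques, N m; "ee_pos": TCP position; "orientation": TCP orientation; "ft_force": force on the tool from outside, world axes, zero at the start; "moment": the same for the moment, N m; "width": finger opening in mm; "grasp_force": force on a finger pad.
Only numpy, scipy, OpenCV 4.12 (cv2) and the standard library are available. Lean on these libraries where they do the work, as an engineer would, in place of code of your own. Each camera call takes 0.05 s, during which the arm holds its last target. There are 200 camera calls.

## Working session

There is one attempt and no reset: what is moved stays moved. The work goes in short steps, Python scripts to look and compute and a tool call to move; the robot and the scene stay as the last step left them, time stands still between calls to the robot, and variables do not carry over. Pictures are saved under pics/ and viewed, at most 14 in all, crops included, and the job is handed in when it is done.

Besides the shell and the picture viewer there is one more tool, called after ">>>" by a JSON object that holds its "name" and its "arguments", one argument or row to a line. servo_tool: Moves the arm, as the interface text tells. Its arguments: {"type":"object","properties":{"rows":{"type":"array","items":{"type":"array","items":{"type":"number"}}}},"required":["rows"]}

```bash
mkdir -p pics; python3 - <<'E'
from workcell import ctrl
import cv2,numpy as np
for n in("top","scene"):
    p,d=ctrl.get_image(n); np.savez(f"{n}0.npz",p=p,d=d,**ctrl.camera_info(n))
    cv2.imwrite(f"pics/{n}0.png",cv2.resize(p[:,:,::-1],(800,600),interpolation=cv2.INTER_CUBIC))
o=ctrl.get_obs();print(o['t'],o['ee_pos'],o['orientation'],o['width'])
i=ctrl.camera_info("top");print(i)
E
```

```text
0.1 [ 249.99148944 -572.29031242  222.00016349] [-3.07395068e+00 -6.42064558e-01  4.32085852e-04] 87.89467882204407
{'intrinsics': array([[390.88990239,   0.        , 254.91798067],
       [  0.        , 390.88990239, 190.87976629],
       [  0.        ,   0.        ,   1.        ]]), 'R': array([[-0.01433174, -0.99941886, -0.030928  ],
       [-0.98621728,  0.01922791, -0.1643343 ],
       [ 0.16483348,  0.02814653, -0.98591972]]), 't': array([  30.34466166,  545.13159472, 1035.81082932])}
```

View pics/top0.png

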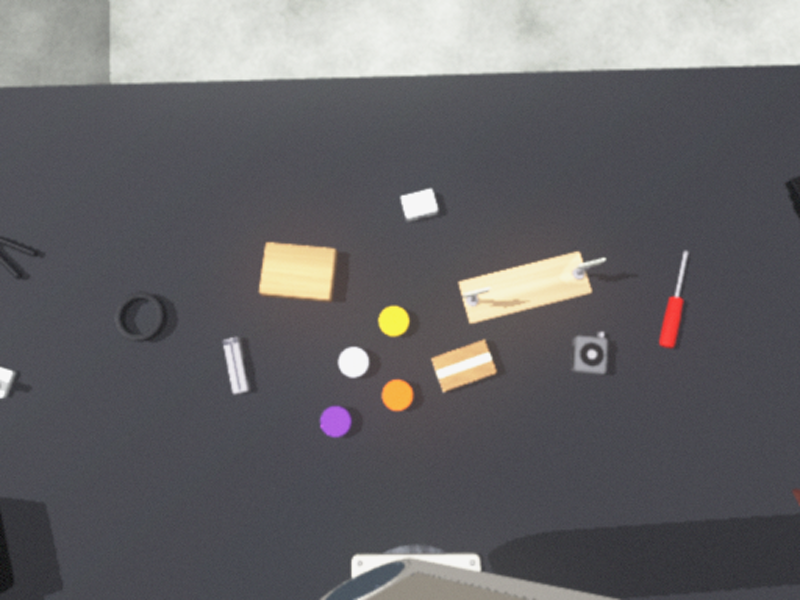

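View pics/scene0.png

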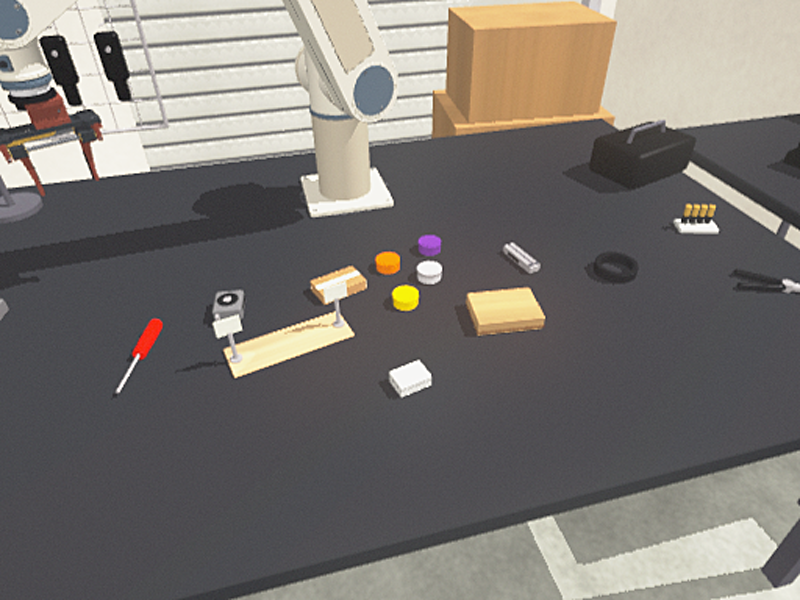

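The top view shows (800x600 px): carton (464,366), grey tape measure (591,354), white/silver tin (353,362), multi-tool (236,365), riser (298,271) and rack (525,287). The bystanders are the box (420,204), roll (141,317) and screwdriver (675,310). Next I measure using depth segments.

```bash
cat > h.py <<'E'
import numpy as np,cv2
def world(f):
    d=f['d'].astype(float);K=f['intrinsics'];v,u=np.indices(d.shape)
    c=np.stack([(u-K[0,2])/K[0,0]*d,(v-K[1,2])/K[1,1]*d,d],-1)
    return (c-f['t'])@f['R']
def rect(P):
    (c,s,a)=cv2.minAreaRect(P[:,:2].astype(np.float32)); 
    if s[0]>s[1]: s=s[::-1];a-=90   # a: direction of short side, deg
    a=(a+90)%180-90
    return np.round(c,1),np.round(s,1),round(a,1)
E
python3 - <<'E'
from h import *
f=np.load('top0.npz');W=world(f)
items=dict(carton=(464,366,24),tape=(591,354,32),tin=(353,362,24),yellow=(394,321,24),orange=(398,395,24),purple=(336,421,24),multi=(236,365,18),riser=(298,271,30),rack=(525,287,6),box=(420,204,24),roll=(129,332,22))
m0=f['d']>0
print('table z',np.median(W[300:330,100:140,2]), np.median(W[230:250,180:200,2]))
for n,(u,v,h) in items.items():
    z=W[...,2]; m=(m0&(np.abs(z-h)<(h*.45 if h>6 else 3.2))).astype(np.uint8)
    k,l=cv2.connectedComponents(m,connectivity=4)
    u=int(u*.64);v=int(v*.64); i=l[v,u]
    P=W[l==i]; print(n,i,len(P),rect(P),'mean',P.mean(0).round(1),'z',np.median(P[:,2]).round(1))
p=f['p'][140:290,140:400,::-1]
cv2.imwrite('pics/crop.png',cv2.resize(p,None,fx=3,fy=3,interpolation=cv2.INTER_CUBIC))
E
```

```text
table z 1.0959306727098412 1.3310946536540036
carton 25 819 (array([428.8, -90.5]), array([ 61.9, 100.5]), 18.4) mean [428.5 -90.1  25.2] z 25.3
tape 40 509 (array([ 448.8, -312.9]), array([56.8, 74.7]), 81.2) mean [ 443.9 -311.    32.2] z 32.9
tin 27 285 (array([437.7, 105.4]), array([50. , 52.9]), -1.1) mean [437.6 104.9  25.6] z 25.5
yellow 20 281 (array([509.6,  33.3]), array([50.7, 51.1]), 89.4) mean [509.7  32.8  25.5] z 25.7
orange 35 296 (array([378.9,  28.2]), array([49. , 52.5]), -0.4) mean [378.5  27.8  25.3] z 25.2
purple 42 299 (array([334.5, 137.1]), array([48.6, 50.1]), -0.4) mean [334.8 136.5  25.4] z 25.5
multi 236 373 (array([436.3, 319.3]), array([29.5, 99.9]), -77.2) mean [435.2 317.6  18.7] z 18.9
riser 9 1535 (array([605.3, 206.7]), array([ 97. , 130.6]), -6.4) mean [603.3 205.3  30.8] z 30.9
rack 7260 1721 (array([ 571.4, -204.9]), array([ 92. , 237.4]), 13.7) mean [ 569.3 -207.3    6.6] z 6.7
box 1 329 (array([727.7, -17.5]), array([46.6, 60.1]), 12.9) mean [726.5 -17.2  24.8] z 25.2
roll 52 404 (array([527.2, 497.1]), array([87.4, 89.1]), -4.0) mean [526.7 496.8  21.7] z 22.3
```

View pics/crop.png

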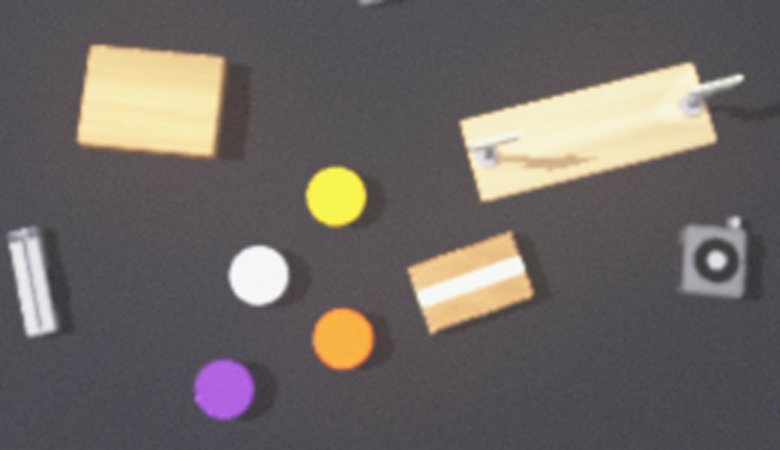

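The crop confirms the depth segments: white tin at (259,275), carton (471,283), tape measure with its hook at the upper right (713,260), multi-tool (33,283), riser (152,100), rack (588,131). I'll start toward the carton.

```bash
cat >> h.py <<'E'
from scipy.spatial.transform import Rotation as Ro
def down(psi):
    c,s=np.cos(np.radians(psi)),np.sin(np.radians(psi))
    return np.array([[c,s,0],[s,-c,0],[0,0,-1.]])
def plan(*wps,start=None):
    """rows (turn, shift) to waypoints x,y,z,psi from the present (or given) pose"""
    from workcell import ctrl
    o=ctrl.get_obs();R=Ro.from_rotvec(o['orientation']).as_matrix();p=np.array(o['ee_pos'])
    if start: p=np.array(start[:3],float);R=down(start[3])
    else: print('t',round(o['t'],2),'at',p.round(1),'psi',np.degrees(np.arctan2(R[1,0],R[0,0])).round(1),'w',round(o['width'],1),'F',np.round(o['ft_force'],1))
    for w in wps:
        t=Ro.from_matrix(R.T@down(w[3])).as_rotvec()/1.5
        s=R.T@(np.array(w[:3])-p)/200
        print(w,np.round(np.r_[t,s],3).tolist(),'' if max(abs(np.r_[t,s]))<=1 else 'TOO FAR')
E
python3 - <<'E'
from h import *
plan((315,-400,200,60))
plan((400,-250,190,84),start=(315,-400,200,60))
plan((428.6,-90.3,150,108.4),start=(315,-400,200,60))
E
```

```text
t 0.1 at [ 250.  -572.3  222. ] psi 23.6 w 87.9 F [-0.1  0.4 -1. ]
(315, -400, 200, 60) [-0.001, -0.0, -0.424, 0.643, -0.659, 0.111] 
(400, -250, 190, 84) [0.0, 0.0, -0.279, 0.862, -0.007, 0.05] 
(428.6, -90.3, 150, 108.4) [0.0, 0.0, -0.563, 1.625, -0.282, 0.25] TOO FAR
```

>>> {"name": "servo_tool", "arguments": {
  "rows": [
    [0,0,-0.424,0.643,-0.659,0.111,80],
    [0,0,-0.424,0.643,-0.659,0.111,80],
    [0,0,-0.424,0.643,-0.659,0.111,80],
    [0,0,-0.424,0.643,-0.659,0.111,80]
  ]
}}

```text
t: 0.6
ee_pos: [315.5, -396.2, 199.5]
orientation: [-2.711, -1.58, 0.0]
ft_force: [0.1, -0.3, 1.7]
width: 79.8
grasp_force: 0.0
```

>>> {"name": "servo_tool", "arguments": {
  "rows": [
    [0,0,-0.279,0.862,-0.007,0.05,80],
    [0,0,-0.279,0.862,-0.007,0.05,80],
    [0,0,-0.279,0.862,-0.007,0.05,80],
    [0,0,-0.279,0.862,-0.007,0.05,80]
  ]
}}

```text
t: 1.1
ee_pos: [400.9, -247.9, 190.1]
orientation: [-2.329, -2.107, 0.0]
ft_force: [-0.6, -0.8, 0.1]
width: 80.0
grasp_force: 0.0
```

```bash
python3 - <<'E'
from h import *
plan((428.6,-90.3,150,108.4))
E
```

```text
t 1.1 at [ 400.9 -247.9  190.1] psi 84.3 w 80.0 F [-0.6 -0.8  0.1]
(428.6, -90.3, 150, 108.4) [-0.0, -0.001, -0.281, 0.798, 0.059, 0.201]
```

>>> {"name": "servo_tool", "arguments": {
  "rows": [
    [0,0,-0.281,0.798,0.059,0.2,80],
    [0,0,-0.281,0.798,0.059,0.2,80],
    [0,0,-0.281,0.798,0.059,0.2,80],
    [0,0,-0.281,0.798,0.059,0.2,80],
    [0,0,-0.281,0.798,0.059,0.2,80]
  ]
}}

```text
t: 1.72
ee_pos: [428.7, -93.9, 150.6]
orientation: [1.844, 2.543, -0.0]
ft_force: [1.1, 0.2, 0.6]
width: 80.1
grasp_force: 0.0
```

```bash
cat >> h.py <<'E'
def snap(n,cam="wrist"):
    from workcell import ctrl
    i=ctrl.camera_info(cam);p,d=ctrl.get_image(cam);np.savez(n+'.npz',p=p,d=d,**i)
    cv2.imwrite(f'pics/{n}.png',p[:,:,::-1]);return dict(p=p,d=d,**i)
def seg(f,zlo,zhi,near,rad):
    "points with height in range within rad of the world xy 'near'"
    W=world(f);m=(f['d']>0)&(W[...,2]>zlo)&(W[...,2]<zhi)&(np.hypot(W[...,0]-near[0],W[...,1]-near[1])<rad)
    m=cv2.morphologyEx(m.astype(np.uint8),cv2.MORPH_OPEN,np.ones((3,3)))>0
    P=W[m]; print(len(P),rect(P),'mean',P.mean(0).round(1)); return P
E
python3 - <<'E'
from h import *
f=snap('w1'); seg(f,18,32,(429,-90),80)
print((-f['R'].T@f['t']).round(),f['R'][2].round(2))
plan((428.6,-90.3,150,108.4))
E
```

```text
5425 (array([428.7, -92.1]), array([ 62.1, 100.5]), 18.3) mean [427.7 -89.2  24.2]
[403. -17. 313.] [ 0.09 -0.28 -0.95]
t 1.77 at [428.8 -94.2 150.7] psi 108.1 w 79.9 F [-0.1  0.5  0.5]
(428.6, -90.3, 150, 108.4) [0.0, 0.0, -0.004, 0.019, 0.005, 0.004]
```

View pics/w1.png

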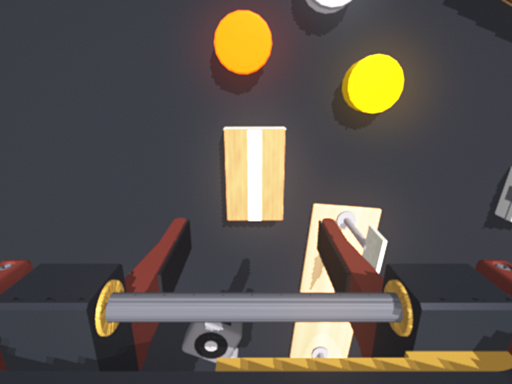

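Wrist view: carton at (254,174), clear of both fingers. The rack post and card at (370,240) lie to the right with room. Measured centre is (428.6,-91.2), so I descend.

```bash
python3 - <<'E'
from h import *
plan((428.6,-91.2,40,108.3),(428.6,-91.2,6,108.3))
E
```

```text
t 1.77 at [428.8 -94.2 150.7] psi 108.1 w 79.9 F [-0.1  0.5  0.5]
(428.6, -91.2, 40, 108.3) [0.0, 0.0, -0.003, 0.015, 0.004, 0.554] 
(428.6, -91.2, 6, 108.3) [0.0, 0.0, -0.003, 0.015, 0.004, 0.724]
```

>>> {"name": "servo_tool", "arguments": {
  "rows": [
    [0,0,-0.003,0.015,0.004,0.3,80],
    [0,0,-0.003,0.015,0.004,0.554,80],
    [0,0,-0.003,0.015,0.004,0.65,80],
    [0,0,-0.003,0.015,0.004,0.71,80],
    [0,0,-0.003,0.015,0.004,0.724,80],
    [0,0,-0.003,0.015,0.004,0.724,80]
  ]
}}

```text
t: 2.52
ee_pos: [428.9, -90.3, 6.3]
orientation: [1.837, 2.547, 0.001]
ft_force: [-0.6, -0.6, 0.5]
width: 80.1
grasp_force: 0.0
```

>>> {"name": "servo_tool", "arguments": {
  "rows": [
    [0,0,0,0,0,0,50],
    [0,0,0,0,0,0,50],
    [0,0,0,0,0,0,50],
    [0,0,0,0,0,0,50],
    [0,0,0,0,0,0,50],
    [0,0,0,0,0,0,50]
  ]
}}

```text
t: 3.28
ee_pos: [428.8, -89.9, 6.3]
orientation: [1.836, 2.548, 0.001]
ft_force: [-1.4, -0.3, 7.3]
width: 61.7
grasp_force: 30.0
```

```bash
python3 - <<'E'
from h import *
plan((428.6,-91,160,108.3))
S=(428.6,-91,160,108.3)
plan((510,70,160,95),(590,190,160,83.6),start=S)
plan((590,170,160,83.6),start=(510,70,160,95))
E
```

```text
t 3.27 at [428.8 -89.9   6.3] psi 108.4 w 61.7 F [-1.4 -0.3  7.3]
(428.6, -91, 160, 108.3) [0.001, 0.0, 0.002, -0.006, -0.002, -0.769] 
(510, 70, 160, 95) [0.0, 0.0, 0.155, 0.636, 0.639, 0.0] 
(590, 190, 160, 83.6) [0.0, 0.0, 0.287, 1.081, 1.207, 0.0] TOO FAR
(590, 170, 160, 83.6) [0.0, 0.0, 0.133, 0.463, 0.442, 0.0]
```

>>> {"name": "servo_tool", "arguments": {
  "rows": [
    [0,0,0,0,0,-0.25,50],
    [0,0,0,0,0,-0.5,50],
    [0,0,0,0,0,-0.8,50],
    [0,0,0,0,0,-1,50],
    [0,0,0,0,0,-1,50]
  ]
}}

```text
t: 3.9
ee_pos: [430.2, -90.2, 208.5]
orientation: [1.833, 2.543, 0.004]
ft_force: [-0.1, -1.0, -1.6]
width: 61.6
grasp_force: 30.0
```

>>> {"name": "servo_tool", "arguments": {
  "rows": [
    [0,0,0.155,0.636,0.639,0,50],
    [0,0,0.155,0.636,0.639,0,50],
    [0,0,0.155,0.636,0.639,0,50],
    [0,0,0.155,0.636,0.639,0,50]
  ]
}}

```text
t: 4.4
ee_pos: [509.9, 74.5, 203.8]
orientation: [-2.114, -2.322, 0.001]
ft_force: [-1.0, -0.6, -0.9]
width: 61.7
grasp_force: 30.0
```

>>> {"name": "servo_tool", "arguments": {
  "rows": [
    [0,0,0.133,0.35,0.22,0,50],
    [0,0,0.133,0.35,0.22,0,50],
    [0,0,0.133,0.35,0.22,0,50],
    [0,0,0.133,0.35,0.22,0,50]
  ]
}}

```text
t: 4.9
ee_pos: [545.7, 143.6, 204.4]
orientation: [-2.34, -2.095, 0.004]
ft_force: [0.0, 0.4, -1.3]
width: 62.0
grasp_force: 30.0
```

```bash
python3 - <<'E'
from h import *
f=snap('w2'); seg(f,22,38,(604,206),90)
plan((605,206,206,83.6))
E
```

```text
9276 (array([604.9, 205.9]), array([ 96.4, 128.7]), -6.3) mean [605.7 212.3  30.1]
t 4.95 at [545.9 143.5 204.8] psi 83.6 w 61.5 F [-0.4 -0.1 -1.4]
(605, 206, 206, 83.6) [-0.001, 0.001, 0.0, 0.343, 0.259, -0.007]
```

View pics/w2.png

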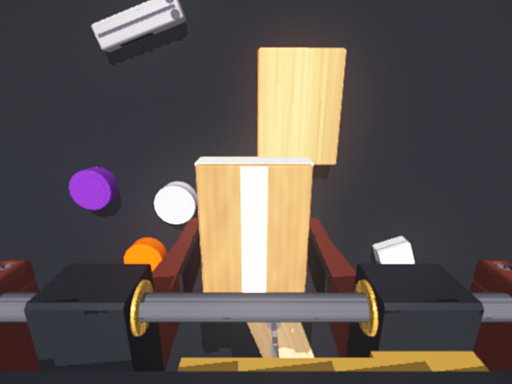

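Wrist view: carton held square at (254,225), riser (300,105) ahead. Riser centre is about (605,206) at -6.35°.

>>> {"name": "servo_tool", "arguments": {
  "rows": [
    [0,0,0,0.343,0.259,0,50],
    [0,0,0,0.348,0.259,0.2,50],
    [0,0,0,0.348,0.259,0.4,50],
    [0,0,0,0.348,0.259,0.6,50],
    [0,0,0,0.348,0.259,0.7,50],
    [0,0,0,0.348,0.259,0.7,50]
  ]
}}

```text
t: 5.7
ee_pos: [605.3, 207.3, 64.6]
orientation: [-2.341, -2.094, 0.004]
ft_force: [-0.6, 0.0, -0.2]
width: 61.9
grasp_force: 30.0
```

```bash
python3 - <<'E'
from h import *
plan((605.1,207.4,36.7,83.65))
E
```

```text
t 5.7 at [605.3 207.3  64.6] psi 83.6 w 61.9 F [-0.6  0.  -0.2]
(605.1, 207.4, 36.7, 83.65) [-0.002, 0.001, -0.0, 0.001, -0.001, 0.14]
```

>>> {"name": "servo_tool", "arguments": {
  "rows": [
    [0,0,0,0,0,0.07,50],
    [0,0,0,0,0,0.12,50],
    [0,0,0,0,0,0.14,50],
    [0,0,0,0,0,0.14,50]
  ]
}}

```text
t: 6.2
ee_pos: [606.1, 208.4, 37.5]
orientation: [-2.341, -2.095, 0.0]
ft_force: [-0.4, -1.0, -1.0]
width: 61.9
grasp_force: 30.0
```

>>> {"name": "servo_tool", "arguments": {
  "rows": [
    [0,0,0,0,0,0,80],
    [0,0,0,0,0,0,80],
    [0,0,0,0,0,0,80],
    [0,0,0,0,0,0,80],
    [0,0,0,0,0,-0.3,80],
    [0,0,0,0,0,-0.6,80],
    [0,0,0,-0.3,0,-0.8,80],
    [0,0,0,-0.6,0,-0.8,80],
    [0,0,0,-0.6,0,-0.8,80]
  ]
}}

```text
t: 7.32
ee_pos: [592.7, 86.1, 198.7]
orientation: [2.344, 2.09, 0.001]
ft_force: [-0.3, 0.6, 0.4]
width: 80.1
grasp_force: 0.0
```

```bash
python3 - <<'E'
from h import *
f=snap('w3'); seg(f,48,60,(604,206),90); seg(f,22,38,(604,206),90)
plan((560,0,195,40))
plan((500,-180,195,0),start=(560,0,195,40))
plan((444,-312,190,-8),start=(500,-180,195,0))
E
```

```text
6767 (array([606.1, 205.5]), array([62.1, 98.4]), -6.5) mean [606.4 207.8  54.2]
3982 (array([604.2, 201.6]), array([ 96.2, 120.5]), -6.5) mean [601.3 194.5  30.1]
t 7.38 at [592.8  87.1 198.3] psi 83.5 w 80.2 F [-0.3 -0.7  0.2]
(560, 0, 195, 40) [0.0, -0.0, 0.506, -0.451, -0.114, 0.016] 
(500, -180, 195, 0) [0.0, 0.0, 0.465, -0.808, 0.497, 0.0] 
(444, -312, 190, -8) [0.0, 0.0, 0.093, -0.28, 0.66, 0.025]
```

>>> {"name": "servo_tool", "arguments": {
  "rows": [
    [0,0,0.506,-0.451,-0.114,0.016,80],
    [0,0,0.506,-0.451,-0.114,0.016,80],
    [0,0,0.506,-0.451,-0.114,0.016,80],
    [0,0,0.506,-0.451,-0.114,0.016,80],
    [0,0,0.506,-0.451,-0.114,0.016,80]
  ]
}}

```text
t: 8.0
ee_pos: [560.5, 3.0, 194.0]
orientation: [-2.949, -1.082, 0.001]
ft_force: [0.1, -0.8, 0.9]
width: 79.8
grasp_force: 0.0
```

>>> {"name": "servo_tool", "arguments": {
  "rows": [
    [0,0,0.465,-0.808,0.497,0,80],
    [0,0,0.465,-0.808,0.497,0,80],
    [0,0,0.465,-0.808,0.497,0,80],
    [0,0,0.465,-0.808,0.497,0,80],
    [0,0,0.465,-0.808,0.497,0,80]
  ]
}}

```text
t: 8.62
ee_pos: [501.1, -178.4, 194.2]
orientation: [-3.141, -0.011, 0.0]
ft_force: [-0.9, 0.4, -0.6]
width: 79.8
grasp_force: 0.0
```

>>> {"name": "servo_tool", "arguments": {
  "rows": [
    [0,0,0.093,-0.28,0.66,0.025,80],
    [0,0,0.093,-0.28,0.66,0.025,80],
    [0,0,0.093,-0.28,0.66,0.025,80],
    [0,0,0.093,-0.28,0.66,0.025,80],
    [0,0,0.093,-0.28,0.66,0.025,80]
  ]
}}

```text
t: 9.25
ee_pos: [446.3, -308.9, 189.4]
orientation: [-3.134, 0.208, 0.0]
ft_force: [-0.2, 0.2, 0.9]
width: 79.8
grasp_force: 0.0
```

```bash
python3 - <<'E'
from h import *
f=snap('w4'); seg(f,24,40,(444,-311),70); seg(f,29,40,(444,-311),70)
plan((444,-312,190,-8))
E
```

```text
2458 (array([ 445. , -314.4]), array([55.5, 62.6]), 83.4) mean [ 446.6 -314.7   31.9]
2282 (array([ 444.3, -314.4]), array([53.4, 60.7]), 82.5) mean [ 445.6 -314.5   32.2]
t 9.3 at [ 446.3 -308.9  189.4] psi -7.6 w 79.9 F [-0.1  0.5 -0.6]
(444, -312, 190, -8) [-0.0, 0.0, 0.005, -0.009, 0.017, -0.003]
```

View pics/w4.png

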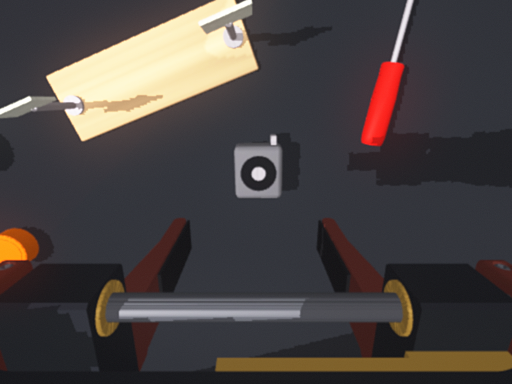

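Wrist view: tape measure at (258,170), hook up at (273,139), nearly square to the gripper. The screwdriver (380,110) and rack are well clear.

```bash
python3 - <<'E'
from h import *
plan((444.5,-313.5,60,-7),(444.5,-313.5,7,-7))
E
```

```text
t 9.3 at [ 446.3 -308.9  189.4] psi -7.6 w 79.9 F [-0.1  0.5 -0.6]
(444.5, -313.5, 60, -7) [-0.0, 0.0, -0.007, -0.006, 0.024, 0.647] 
(444.5, -313.5, 7, -7) [-0.0, 0.0, -0.007, -0.006, 0.024, 0.912]
```

>>> {"name": "servo_tool", "arguments": {
  "rows": [
    [0,0,-0.007,-0.006,0.024,0.25,80],
    [0,0,-0.007,-0.006,0.024,0.45,80],
    [0,0,-0.007,-0.006,0.024,0.647,80],
    [0,0,-0.007,-0.006,0.024,0.8,80],
    [0,0,-0.007,-0.006,0.024,0.88,80],
    [0,0,-0.007,-0.006,0.024,0.91,80],
    [0,0,-0.007,-0.006,0.024,0.91,80]
  ]
}}

```text
t: 10.18
ee_pos: [444.2, -315.0, 7.9]
orientation: [3.135, -0.196, 0.001]
ft_force: [-0.8, -0.0, 0.6]
width: 80.1
grasp_force: 0.0
```

>>> {"name": "servo_tool", "arguments": {
  "rows": [
    [0,0,0,0,0,0,45],
    [0,0,0,0,0,0,45],
    [0,0,0,0,0,0,45],
    [0,0,0,0,0,0,45],
    [0,0,0,0,0,0,45],
    [0,0,0,0,0,0,45]
  ]
}}

```text
t: 10.92
ee_pos: [444.0, -315.2, 8.1]
orientation: [3.135, -0.197, 0.001]
ft_force: [-0.7, 0.7, 6.2]
width: 56.0
grasp_force: 30.0
```

>>> {"name": "servo_tool", "arguments": {
  "rows": [
    [0,0,0,0,0,-0.25,45],
    [0,0,0,0,0,-0.5,45],
    [0,0,0,0,0,-0.8,45],
    [0,0,0,0,0,-1,45],
    [0,0,0,0,0,-1,45]
  ]
}}

```text
t: 11.55
ee_pos: [445.1, -316.2, 210.5]
orientation: [3.132, -0.196, 0.008]
ft_force: [-0.5, -0.4, -2.0]
width: 55.7
grasp_force: 30.0
```

```bash
python3 - <<'E'
from h import *
f=snap('w5')
o=(444.5,-313.5,207,-7)
plan((500,-170,207,25))
plan((550,0,207,60),start=(500,-170,207,25))
plan((606.1,206,207,83.6),start=(550,0,207,60))
plan((590,110,207,83.6),start=(550,0,207,60))
E
```

```text
t 11.6 at [ 443.9 -315.3  208.1] psi -7.2 w 55.7 F [-0.6 -0.5 -2.3]
(500, -170, 207, 25) [0.001, -0.001, -0.374, 0.188, -0.756, 0.005] 
(550, 0, 207, 60) [0.0, 0.0, -0.407, 0.586, -0.665, 0.0] 
(606.1, 206, 207, 83.6) [0.0, 0.0, -0.275, 1.032, -0.272, 0.0] TOO FAR
(590, 110, 207, 83.6) [0.0, 0.0, -0.275, 0.576, -0.102, 0.0]
```

>>> {"name": "servo_tool", "arguments": {
  "rows": [
    [0,0,-0.374,0.188,-0.756,0,45],
    [0,0,-0.374,0.188,-0.756,0,45],
    [0,0,-0.374,0.188,-0.756,0,45],
    [0,0,-0.374,0.188,-0.756,0,45]
  ]
}}

```text
t: 12.1
ee_pos: [499.0, -167.5, 205.0]
orientation: [-3.064, -0.684, 0.006]
ft_force: [-0.1, -0.7, -2.4]
width: 55.8
grasp_force: 30.0
```

>>> {"name": "servo_tool", "arguments": {
  "rows": [
    [0,0,-0.407,0.586,-0.665,0,45],
    [0,0,-0.407,0.586,-0.665,0,45],
    [0,0,-0.407,0.586,-0.665,0,45],
    [0,0,-0.407,0.586,-0.665,0,45],
    [0,0,-0.407,0.586,-0.665,0,45]
  ]
}}

```text
t: 12.72
ee_pos: [549.0, -0.1, 205.7]
orientation: [-2.722, -1.566, 0.004]
ft_force: [-0.0, -0.7, -2.4]
width: 55.8
grasp_force: 30.0
```

>>> {"name": "servo_tool", "arguments": {
  "rows": [
    [0,0,-0.275,0.576,-0.102,0,45],
    [0,0,-0.275,0.576,-0.102,0,45],
    [0,0,-0.275,0.576,-0.102,0,45],
    [0,0,-0.275,0.576,-0.102,0,45],
    [0,0,-0.275,0.576,-0.102,0,45]
  ]
}}

```text
t: 13.35
ee_pos: [589.6, 108.8, 206.9]
orientation: [-2.346, -2.089, 0.002]
ft_force: [-0.5, -0.2, -1.8]
width: 55.7
grasp_force: 30.0
```

```bash
python3 - <<'E'
from h import *
from workcell import ctrl
f=snap('w6'); o=ctrl.get_obs();z=o['ee_pos'][2]
seg(f,z+18,z+32,o['ee_pos'],48)
seg(f,48,60,(606,206),90)
plan((606.1,206.3,150,83.6),(606.1,206.3,62,83.6))
E
```

```text
9905 (array([590.1, 110.9]), array([57.8, 74. ]), 82.6) mean [590.4 113.8 230.8]
6043 (array([606.1, 206.5]), array([62.1, 98.9]), -6.4) mean [606.4 208.8  54.2]
t 13.4 at [589.7 108.9 207.1] psi 83.4 w 55.6 F [-0.2 -0.1 -2.3]
(606.1, 206.3, 150, 83.6) [-0.001, 0.0, -0.002, 0.493, 0.026, 0.285] 
(606.1, 206.3, 62, 83.6) [-0.001, 0.0, -0.002, 0.493, 0.026, 0.725]
```

View pics/w6.png

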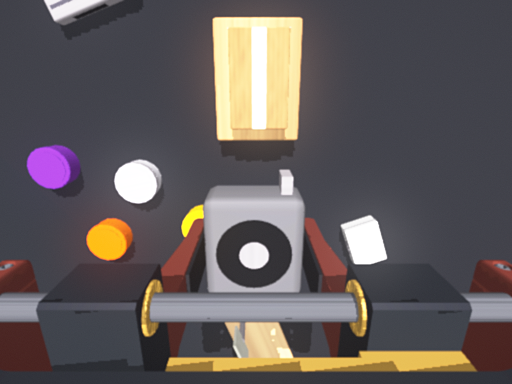

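Wrist view: tape held level at (254,240), hook at (286,180). The carton sits centred on the riser at (258,78).

```bash
python3 - <<'E'
from h import *
from workcell import ctrl
f=dict(np.load('w6.npz')); o=ctrl.get_obs();p=np.array(o['ee_pos']);z=p[2]
W=world(f);m=(f['d']>0)&(np.abs(W[...,2]-z-23)<4)&(np.hypot(W[...,0]-p[0],W[...,1]-p[1])<60)
R=down(83.4);L=(W[m]-p)@R
for a in range(-28,28,7):
    s=L[(L[:,1]>=a)&(L[:,1]<a+7),0]; print(a,len(s),np.percentile(s,[1,99]).round(1))
print(np.percentile(L[:,1],[1,99]),np.median(L[:,2]))
E
```

```text
-28 1003 [-25.2  29.5]
-21 1193 [-25.   29.8]
-14 1188 [-24.5  29.8]
-7 1218 [-24.6  29.7]
0 1185 [-24.8  30. ]
7 1188 [-24.8  29.8]
14 1200 [-24.6  29.7]
21 991 [-25.4  29.3]
[-29.63603438  29.98334478] -23.882040005820244
```

>>> {"name": "servo_tool", "arguments": {
  "rows": [
    [0,0,0,0.3,0.026,0,45],
    [0,0,0,0.497,0.026,0.1,45],
    [0,0,0,0.497,0.026,0.3,45],
    [0,0,0,0.497,0.026,0.5,45],
    [0,0,0,0.497,0.026,0.6,45],
    [0,0,0,0.497,0.026,0.6,45]
  ]
}}

```text
t: 14.15
ee_pos: [605.6, 207.5, 86.3]
orientation: [-2.343, -2.091, 0.004]
ft_force: [0.4, -1.1, -2.2]
width: 55.9
grasp_force: 30.0
```

```bash
python3 - <<'E'
from h import *
plan((606.1,207.2,62.5,83.6))
E
```

```text
t 14.15 at [605.6 207.5  86.3] psi 83.5 w 55.9 F [ 0.4 -1.1 -2.2]
(606.1, 207.2, 62.5, 83.6) [-0.002, 0.001, -0.001, -0.001, 0.003, 0.119]
```

>>> {"name": "servo_tool", "arguments": {
  "rows": [
    [0,0,0,0,0.003,0.06,45],
    [0,0,0,0,0.003,0.1,45],
    [0,0,0,0,0.003,0.118,45],
    [0,0,0,0,0.003,0.118,45]
  ]
}}

```text
t: 14.65
ee_pos: [606.8, 208.3, 63.8]
orientation: [-2.342, -2.094, 0.0]
ft_force: [0.2, 0.3, -1.9]
width: 55.9
grasp_force: 30.0
```

>>> {"name": "servo_tool", "arguments": {
  "rows": [
    [0,0,0,0,0,0,75],
    [0,0,0,0,0,0,75],
    [0,0,0,0,0,0,75],
    [0,0,0,0,0,0,75],
    [0,0,0,0,0,-0.3,75],
    [0,0,0,0,0,-0.6,75],
    [0,0,0,-0.3,0,-0.7,75],
    [0,0,0,-0.6,0,-0.7,75],
    [0,0,0,-0.6,0,-0.7,75]
  ]
}}

```text
t: 15.78
ee_pos: [593.0, 85.7, 204.5]
orientation: [2.346, 2.088, -0.0]
ft_force: [0.7, -0.2, -0.4]
width: 74.6
grasp_force: 0.0
```

```bash
python3 - <<'E'
from h import *
f=snap('w7'); P=seg(f,80,94,(606,206),70);seg(f,48,60,(606,206),90)
L=(P-[606,206,0])@down(83.6)
for a in range(-28,28,7):
    s=L[(L[:,1]>=a)&(L[:,1]<a+7),0]; print(a,len(s),np.percentile(s,[1,99]).round(1))
plan((437.6,105.2,150,103.7))
E
```

```text
4548 (array([606.8, 206.8]), array([55.8, 63.8]), -6.7) mean [607.  207.5  86. ]
1838 (array([606.1, 206.4]), array([62.2, 99.5]), -6.4) mean [604.2 198.8  54.2]
-28 430 [-29.1  30.5]
-21 586 [-29.4  32.5]
-14 599 [-30.1  32.5]
-7 600 [-30.1  31.1]
0 554 [-30.1  32.2]
7 607 [-30.1  32. ]
14 598 [-30.1  32.1]
21 551 [-29.3  30.9]
t 15.82 at [593.4  87.4 204.3] psi 83.4 w 75.2 F [ 0.5  0.6 -0.4]
(437.6, 105.2, 150, 103.7) [0.0, -0.0, -0.236, -0.001, -0.784, 0.271]
```

View pics/w7.png

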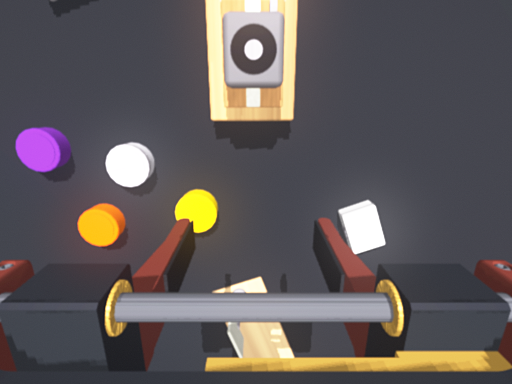

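The tape lies flat at (254,48) in the middle of the carton, within 1 mm. Next is the tin.

>>> {"name": "servo_tool", "arguments": {
  "rows": [
    [0,0,-0.236,0,-0.784,0.1,75],
    [0,0,-0.236,0,-0.784,0.2,75],
    [0,0,-0.236,0,-0.784,0.271,75],
    [0,0,-0.236,0,-0.784,0.271,75],
    [0,0,-0.236,0,-0.784,0.271,75]
  ]
}}

```text
t: 16.45
ee_pos: [439.2, 107.6, 150.2]
orientation: [1.935, 2.473, 0.002]
ft_force: [0.4, 1.6, -0.3]
width: 75.0
grasp_force: 0.0
```

```bash
python3 - <<'E'
from h import *
f=snap('w8'); seg(f,18,32,(438,105),45)
plan((437.6,105.2,50,103.7),(437.6,105.2,6,103.7))
E
```

```text
1891 (array([437.6, 104.2]), array([51.3, 52.6]), 12.2) mean [437.3 105.1  24.4]
t 16.5 at [439.7 107.4 150.4] psi 103.9 w 75.0 F [ 0.3 -0.3 -0. ]
(437.6, 105.2, 50, 103.7) [0.002, -0.0, 0.002, -0.008, -0.014, 0.502] 
(437.6, 105.2, 6, 103.7) [0.002, -0.0, 0.002, -0.008, -0.015, 0.722]
```

View pics/w8.png

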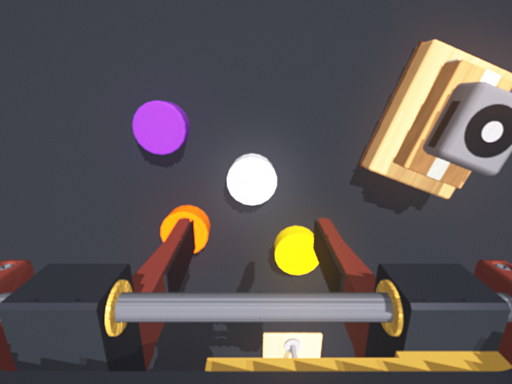

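Wrist view: white tin at (251,180) between fingers; purple, orange and yellow tins stay clear.

>>> {"name": "servo_tool", "arguments": {
  "rows": [
    [0,0,0.002,-0.012,-0.013,0.25,75],
    [0,0,0.002,-0.012,-0.013,0.5,75],
    [0,0,0.002,-0.012,-0.013,0.65,75],
    [0,0,0.002,-0.012,-0.013,0.71,75],
    [0,0,0.002,-0.012,-0.013,0.722,75],
    [0,0,0.002,-0.012,-0.013,0.722,75]
  ]
}}

```text
t: 17.25
ee_pos: [436.8, 103.9, 6.1]
orientation: [1.94, 2.469, 0.002]
ft_force: [-0.7, -0.6, 0.1]
width: 74.7
grasp_force: 0.0
```

>>> {"name": "servo_tool", "arguments": {
  "rows": [
    [0,0,0,0,0,0,42],
    [0,0,0,0,0,0,42],
    [0,0,0,0,0,0,42],
    [0,0,0,0,0,0,42],
    [0,0,0,0,0,0,42],
    [0,0,0,0,0,0,42]
  ]
}}

```text
t: 18.0
ee_pos: [436.3, 103.8, 5.9]
orientation: [1.94, 2.47, 0.002]
ft_force: [-0.7, -0.1, 6.4]
width: 51.4
grasp_force: 30.0
```

>>> {"name": "servo_tool", "arguments": {
  "rows": [
    [0,0,0,0,0,-0.25,42],
    [0,0,0,0,0,-0.5,42],
    [0,0,0,0,0,-0.8,42],
    [0,0,0,0,0,-1,42],
    [0,0,0,0,0,-1,42]
  ]
}}

```text
t: 18.62
ee_pos: [437.4, 104.1, 208.1]
orientation: [1.938, 2.467, 0.008]
ft_force: [-0.0, 0.1, -1.9]
width: 51.5
grasp_force: 30.0
```

```bash
python3 - <<'E'
from h import *
plan((490,-60,206,103.7))
plan((540,-215,206,103.7),start=(490,-60,206,103.7))
E
```

```text
t 18.62 at [437.4 104.1 208.1] psi 103.7 w 51.5 F [-0.   0.1 -1.9]
(490, -60, 206, 103.7) [0.004, 0.0, -0.0, -0.859, 0.061, 0.011] 
(540, -215, 206, 103.7) [0.0, 0.0, 0.0, -0.812, 0.059, 0.0]
```

>>> {"name": "servo_tool", "arguments": {
  "rows": [
    [0,0,0,-0.859,0.061,0.01,42],
    [0,0,0,-0.859,0.061,0.01,42],
    [0,0,0,-0.859,0.061,0.01,42],
    [0,0,0,-0.859,0.061,0.01,42]
  ]
}}

```text
t: 19.12
ee_pos: [487.9, -62.8, 201.4]
orientation: [-1.945, -2.465, 0.002]
ft_force: [-0.7, 0.7, -1.2]
width: 51.3
grasp_force: 30.0
```

```bash
python3 - <<'E'
from h import *
def plane(f,u,v,z):
    K=f['intrinsics'];r=np.stack([(u-K[0,2])/K[0,0],(v-K[1,2])/K[1,1],np.ones_like(u,float)],-1)@f['R']
    c=-f['R'].T@f['t']; return c+r*((z-c[2])/r[...,2])[...,None]
for n in('top0','w4','w5'):
    f=dict(np.load(n+'.npz'));p=f['p'].astype(int)
    v,u=np.indices(f['d'].shape);Q=plane(f,u.astype(float),v.astype(float),6.)
    m=(p[...,0]-p[...,2]>35)&(np.hypot(Q[...,0]-571,Q[...,1]+206)<140)&(np.abs((Q[...,:2]-[571,-206])@[.97,.237])<60)
    m=cv2.morphologyEx(m.astype(np.uint8),cv2.MORPH_OPEN,np.ones((3,3)))
    k,l,s,_=cv2.connectedComponentsWithStats(m);i=1+s[1:,4].argmax()
    print(n,s[i],rect(Q[l==i]))
f=dict(np.load('w4.npz'))
F=plane(f,np.array([75.,233.]),np.array([106.,38.]),10.);print(F.round(1),F.mean(0).round(1),np.degrees(np.arctan2(F[1,0]-F[0,0],F[0,1]-F[1,1])))
f=dict(np.load('top0.npz'))
F=plane(f,140+np.array([487.,692.])/3,140+np.array([154.,103.])/3,10.);print(F.round(1),F.mean(0).round(1),np.degrees(np.arctan2(F[1,0]-F[0,0],F[0,1]-F[1,1])))
f=dict(np.load('w4.npz'));cv2.imwrite('pics/w4c.png',cv2.resize(f['p'][0:150,0:270,::-1],None,fx=2.9,fy=2.9,interpolation=cv2.INTER_CUBIC))
plan((540,-215,206,103.7))
E
```

```text
top0 [ 294  161   85   46 1926] (array([ 569.5, -208.4]), array([ 82.9, 232.5]), 13.3)
w4 [   46     0   213   141 14296] (array([ 570.6, -209.4]), array([ 81.2, 230.9]), 13.3)
w5 [   52     1   200   138 12676] (array([ 570.1, -209.2]), array([ 81.5, 230.7]), 13.3)
[[ 546.2 -114.3   10. ]
 [ 592.  -306.6   10. ]] [ 569.1 -210.4   10. ] 13.40872193975249
[[ 547.6 -112.9   10. ]
 [ 592.9 -308.8   10. ]] [ 570.2 -210.8   10. ] 13.032151242758678
t 19.12 at [487.9 -62.8 201.4] psi 103.5 w 51.3 F [-0.7  0.7 -1.2]
(540, -215, 206, 103.7) [-0.002, -0.0, -0.003, -0.801, 0.076, -0.024]
```

View pics/w4c.png

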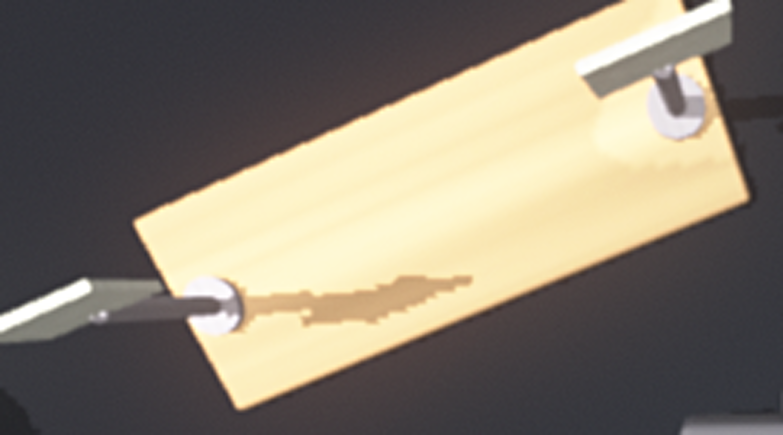

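The crop shows the board and both post feet, (212,306) and (678,107). The board centre is about (570.2,-209.3) at 13.3°.

>>> {"name": "servo_tool", "arguments": {
  "rows": [
    [0,0,0,-0.801,0.12,0,42],
    [0,0,0,-0.801,0.12,0,42],
    [0,0,0,-0.801,0.16,0,42],
    [0,0,0,-0.801,0.2,0,42],
    [0,0,0,-0.801,0.2,0,42]
  ]
}}

```text
t: 19.75
ee_pos: [564.3, -204.9, 201.7]
orientation: [-1.938, -2.469, 0.001]
ft_force: [-0.9, 0.5, -0.8]
width: 51.2
grasp_force: 30.0
```

```bash
python3 - <<'E'
from h import *
plan((570.4,-210,40,103.3),(570.4,-210,12.4,103.3))
E
```

```text
t 19.75 at [ 564.3 -204.9  201.7] psi 103.7 w 51.2 F [-0.9  0.5 -0.8]
(570.4, -210, 40, 103.3) [-0.002, -0.001, 0.005, -0.034, 0.026, 0.808] 
(570.4, -210, 12.4, 103.3) [-0.002, -0.001, 0.005, -0.034, 0.026, 0.946]
```

>>> {"name": "servo_tool", "arguments": {
  "rows": [
    [0,0,0.005,-0.034,0.026,0.1,42],
    [0,0,0.005,-0.034,0.026,0.35,42],
    [0,0,0.005,-0.034,0.026,0.6,42],
    [0,0,0.005,-0.034,0.026,0.8,42],
    [0,0,0.005,-0.034,0.026,0.85,42],
    [0,0,0.005,-0.034,0.026,0.85,42]
  ]
}}

```text
t: 20.5
ee_pos: [571.4, -211.3, 32.8]
orientation: [-1.949, -2.463, 0.001]
ft_force: [0.2, 0.7, -1.0]
width: 51.5
grasp_force: 30.0
```

```bash
python3 - <<'E'
from h import *
plan((570.4,-210,12.4,103.3))
E
```

```text
t 20.5 at [ 571.4 -211.3   32.8] psi 103.3 w 51.5 F [ 0.2  0.7 -1. ]
(570.4, -210, 12.4, 103.3) [-0.001, -0.0, -0.0, 0.008, -0.003, 0.102]
```

>>> {"name": "servo_tool", "arguments": {
  "rows": [
    [0,0,0,0.008,-0.003,0.05,42],
    [0,0,0,0.008,-0.003,0.085,42],
    [0,0,0,0.008,-0.003,0.101,42],
    [0,0,0,0.008,-0.003,0.101,42]
  ]
}}

```text
t: 21.0
ee_pos: [570.7, -210.5, 13.1]
orientation: [-1.95, -2.463, 0.0]
ft_force: [1.0, -0.6, -1.2]
width: 51.2
grasp_force: 30.0
```

>>> {"name": "servo_tool", "arguments": {
  "rows": [
    [0,0,0,0,0,0,70],
    [0,0,0,0,0,0,70],
    [0,0,0,0,0,0,70],
    [0,0,0,0,0,0,70],
    [0,0,0,0,0,-0.3,70],
    [0,0,0,0,0,-0.6,70],
    [0,0,0,0,0,-0.95,70],
    [0,0,0,0,0,-0.95,70]
  ]
}}

```text
t: 22.0
ee_pos: [573.4, -211.5, 208.3]
orientation: [1.945, 2.456, 0.004]
ft_force: [0.4, -0.1, -1.2]
width: 70.0
grasp_force: 0.0
```

```bash
python3 - <<'E'
from h import *
f=snap('w9'); seg(f,23,36,(570,-209),60)
plan((560,-20,200,70))
plan((500,140,200,35),start=(560,-20,200,70))
plan((435.5,318.3,180,12.8),start=(500,140,200,35))
E
```

```text
1437 (array([ 570.5, -210.7]), array([50.8, 52.6]), 14.5) mean [ 570.4 -209.8   30.4]
t 22.05 at [ 572.3 -211.1  206.6] psi 103.3 w 69.7 F [ 1.  -0.7  0.4]
(560, -20, 200, 70) [0.004, 0.001, 0.387, 0.944, 0.159, 0.03] 
(500, 140, 200, 35) [0.0, 0.0, 0.407, 0.649, -0.556, 0.0] 
(435.5, 318.3, 180, 12.8) [0.0, 0.0, 0.258, 0.247, -0.915, 0.1]
```

View pics/w9.png

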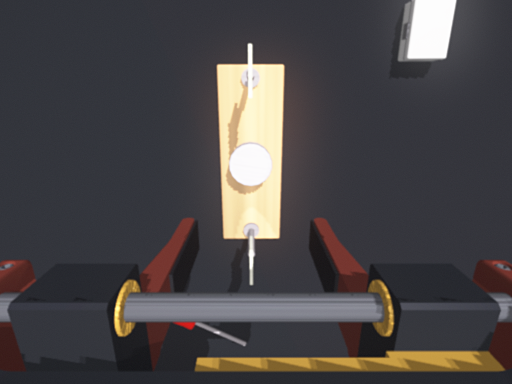

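The tin stands at (250,164), midway between the posts within 1 mm. Next is the multi-tool.

>>> {"name": "servo_tool", "arguments": {
  "rows": [
    [0,0,0.387,0.944,0.159,0.03,70],
    [0,0,0.387,0.944,0.159,0.03,70],
    [0,0,0.387,0.944,0.159,0.03,70],
    [0,0,0.387,0.944,0.159,0.03,60],
    [0,0,0.387,0.944,0.159,0.03,60]
  ]
}}

```text
t: 22.68
ee_pos: [557.1, -18.3, 195.2]
orientation: [-2.569, -1.805, 0.004]
ft_force: [-0.1, -0.3, -0.5]
width: 60.3
grasp_force: 0.0
```

>>> {"name": "servo_tool", "arguments": {
  "rows": [
    [0,0,0.407,0.649,-0.556,0,60],
    [0,0,0.407,0.649,-0.556,0,60],
    [0,0,0.407,0.649,-0.556,0,60],
    [0,0,0.407,0.649,-0.556,0,60],
    [0,0,0.407,0.649,-0.556,0,60]
  ]
}}

```text
t: 23.3
ee_pos: [498.0, 140.1, 196.3]
orientation: [2.995, 0.948, -0.002]
ft_force: [-0.3, -0.2, 0.8]
width: 59.9
grasp_force: 0.0
```

>>> {"name": "servo_tool", "arguments": {
  "rows": [
    [0,0,0.258,0.247,-0.915,0.1,60],
    [0,0,0.258,0.247,-0.915,0.1,60],
    [0,0,0.258,0.247,-0.915,0.1,60],
    [0,0,0.258,0.247,-0.915,0.1,60],
    [0,0,0.258,0.247,-0.915,0.1,60],
    [0,0,0.258,0.247,-0.915,0.1,60]
  ]
}}

```text
t: 24.05
ee_pos: [434.4, 317.2, 177.0]
orientation: [3.121, 0.351, -0.0]
ft_force: [0.6, -0.3, 0.8]
width: 60.2
grasp_force: 0.0
```

```bash
python3 - <<'E'
from h import *
f=snap('w10'); seg(f,9,26,(436,318),70)
plan((435.8,318,50,12.8),(435.8,318,5,12.8))
E
```

```text
1977 (array([436. , 318.1]), array([28. , 98.5]), -77.1) mean [438.5 318.7  18. ]
t 24.1 at [434.5 317.2 177.1] psi 12.8 w 60.3 F [ 0.2  0.2 -0.2]
(435.8, 318, 50, 12.8) [0.0, 0.0, -0.0, 0.007, -0.003, 0.635] 
(435.8, 318, 5, 12.8) [0.0, 0.0, -0.0, 0.007, -0.003, 0.86]
```

View pics/w10.png

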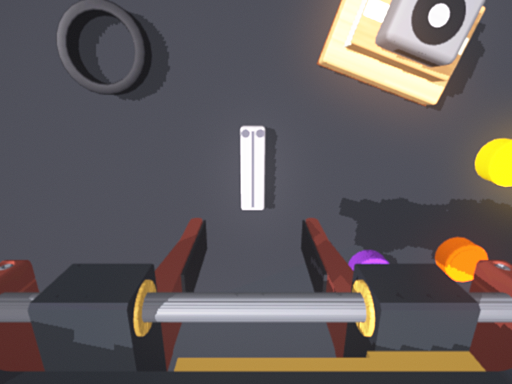

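Wrist view: multi-tool at (253,168), square to the gripper. At the placing spot the gripper body (80 mm above the TCP) will overhang the tape measure, whose top is at 86 mm. So I grip high, with the TCP at about 10.5 mm.

>>> {"name": "servo_tool", "arguments": {
  "rows": [
    [0,0,0,0.007,-0.003,0.25,50],
    [0,0,0,0.007,-0.003,0.5,50],
    [0,0,0,0.007,-0.003,0.7,50],
    [0,0,0,0.007,-0.003,0.8,50],
    [0,0,0,0.007,-0.003,0.832,50],
    [0,0,0,0.007,-0.003,0.832,50]
  ]
}}

```text
t: 24.85
ee_pos: [435.5, 319.1, 11.0]
orientation: [-3.122, -0.35, -0.0]
ft_force: [-0.3, 0.4, -0.2]
width: 49.7
grasp_force: 0.0
```

>>> {"name": "servo_tool", "arguments": {
  "rows": [
    [0,0,0,0,0,0,20],
    [0,0,0,0,0,0,20],
    [0,0,0,0,0,0,20],
    [0,0,0,0,0,0,20],
    [0,0,0,0,0,0,20],
    [0,0,0,0,0,0,20]
  ]
}}

```text
t: 25.6
ee_pos: [435.3, 319.9, 11.5]
orientation: [-3.121, -0.352, -0.002]
ft_force: [-0.4, -2.2, 7.0]
width: 27.9
grasp_force: 30.0
```

>>> {"name": "servo_tool", "arguments": {
  "rows": [
    [0,0,0,0,0,-0.05,20],
    [0,0,0,0,0,-0.2,20],
    [0,0,0,0,0,-0.45,20],
    [0,0,0,0,0,-0.7,20],
    [0,0,0,0,0,-0.8,20],
    [0,0,0,0,0,-0.8,20]
  ]
}}

```text
t: 26.35
ee_pos: [435.5, 320.3, 172.5]
orientation: [-3.12, -0.352, -0.005]
ft_force: [-0.4, -0.2, -2.5]
width: 27.3
grasp_force: 30.0
```

```bash
python3 - <<'E'
from h import *
from workcell import ctrl
f=snap('w11');p=ctrl.get_obs()['ee_pos']
P=seg(f,p[2]-3,p[2]+20,p,70);W=(P-p)@down(12.8);m=np.abs(W[:,1])<10
print('slope z/x',np.polyfit(W[m,0],W[m,2],1),W[m,0].min(),W[m,0].max())
c,a=np.array([605,206.]),np.radians(-6.4)
t=c+109*np.array([-np.sin(a),np.cos(a)]);print(t)
plan((540,318,170,0))
plan((*t,170,-6.4),start=(540,318,170,0))
E
```

```text
6713 (array([441. , 320.7]), array([45.3, 89.2]), -77.3) mean [445.6 321.7 179.2]
slope z/x [ 4.89311722e-03 -8.16850194e+00] -37.32160328506023 50.91159378208733
[617.15011361 314.32070319]
t 26.4 at [434.7 319.7 171. ] psi 12.9 w 27.6 F [-0.2  0.3 -2.1]
(540, 318, 170, 0) [-0.0, -0.001, 0.15, 0.511, 0.125, 0.005] 
(np.float64(617.1501136104895), np.float64(314.32070318850504), 170, -6.4) [0.0, 0.0, 0.074, 0.386, 0.018, 0.0]
```

View pics/w11.png

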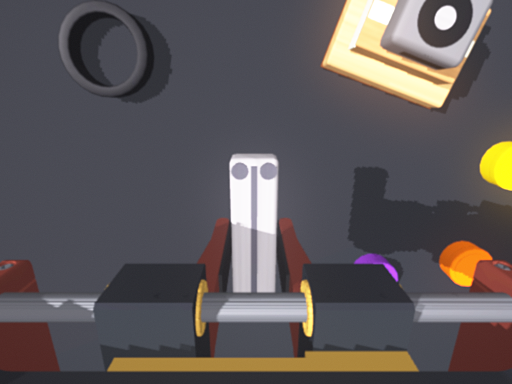

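The multi-tool is held level and centred. The roll, at (103,48), is clear.

>>> {"name": "servo_tool", "arguments": {
  "rows": [
    [0,0,0.15,0.511,0.125,0,20],
    [0,0,0.15,0.511,0.125,0,20],
    [0,0,0.15,0.511,0.125,0,20],
    [0,0,0.15,0.511,0.125,0,20]
  ]
}}

```text
t: 26.9
ee_pos: [538.4, 317.3, 168.6]
orientation: [3.14, -0.001, -0.006]
ft_force: [-0.2, -0.1, -3.1]
width: 27.8
grasp_force: 30.0
```

>>> {"name": "servo_tool", "arguments": {
  "rows": [
    [0,0,0.074,0.386,0.018,0,20],
    [0,0,0.074,0.386,0.018,0.1,20],
    [0,0,0.074,0.386,0.018,0.25,20],
    [0,0,0.074,0.386,0.018,0.45,20],
    [0,0,0.074,0.386,0.018,0.55,20],
    [0,0,0.074,0.386,0.018,0.55,20]
  ]
}}

```text
t: 27.65
ee_pos: [615.3, 314.1, 59.0]
orientation: [3.135, -0.174, -0.006]
ft_force: [0.6, 0.5, -1.5]
width: 27.7
grasp_force: 30.0
```

```bash
python3 - <<'E'
from h import *
plan((617.2,314.6,11.5,-6.4))
E
```

```text
t 27.65 at [615.3 314.1  59. ] psi -6.4 w 27.7 F [ 0.6  0.5 -1.5]
(617.2, 314.6, 11.5, -6.4) [0.001, 0.002, 0.001, 0.01, -0.004, 0.237]
```

>>> {"name": "servo_tool", "arguments": {
  "rows": [
    [0,0.002,0.001,0.01,-0.004,0.08,20],
    [0,0.002,0.001,0.01,-0.004,0.15,20],
    [0,0.002,0.001,0.01,-0.004,0.2,20],
    [0,0.002,0.001,0.01,-0.004,0.22,20],
    [0,0.002,0.001,0.01,-0.004,0.235,20],
    [0,0.002,0.001,0.01,-0.004,0.235,20]
  ]
}}

```text
t: 28.4
ee_pos: [619.5, 315.0, 13.7]
orientation: [3.136, -0.178, 0.005]
ft_force: [-0.2, -0.3, -1.3]
width: 27.8
grasp_force: 30.0
```

>>> {"name": "servo_tool", "arguments": {
  "rows": [
    [0,-0.001,0,-0.009,0.002,0.008,20],
    [0,-0.001,0,-0.009,0.002,0.01,20],
    [0,-0.001,0,-0.009,0.002,0.012,20]
  ]
}}

```text
t: 28.78
ee_pos: [617.6, 314.8, 11.5]
orientation: [3.137, -0.178, 0.002]
ft_force: [-0.8, -1.6, 1.1]
width: 27.6
grasp_force: 30.0
```

Contact has begun at the grasp height, so I release and lift.

>>> {"name": "servo_tool", "arguments": {
  "rows": [
    [0,0,0,0,0,0,44],
    [0,0,0,0,0,0,44],
    [0,0,0,0,0,0,44],
    [0,0,0,0,0,-0.1,44],
    [0,0,0,0,0,-0.35,44],
    [0,0,0,0,0,-0.65,44],
    [0,0,0,0,0,-0.95,44],
    [0,0,0,-0.3,0,-0.95,44],
    [0,0,0,-0.6,0,-0.95,44],
    [0,0,0,-0.9,0,-0.95,44]
  ]
}}

```text
t: 30.02
ee_pos: [437.0, 335.2, 202.7]
orientation: [-3.135, 0.179, -0.005]
ft_force: [-0.2, 0.3, 0.1]
width: 44.2
grasp_force: 0.0
```

```bash
python3 - <<'E'
from h import *
f=snap('w12');P=seg(f,10,25,(617,314),65)
c,a=np.array([605,206.]),np.radians(-6.4);ce=np.array(rect(P)[0])
print('riser frame',np.array([[np.cos(a),np.sin(a)],[-np.sin(a),np.cos(a)]])@(ce-c))
g=snap('top9','top')
seg(g,80,94,(606,206),70);seg(g,48,60,(606,206),90);seg(g,23,38,(570,-209),40);seg(g,10,25,(617,314),65)
seg(g,15,32,(727,-17),60);seg(g,14,30,(527,497),60)
cv2.imwrite('pics/top9.png',cv2.resize(g['p'][100:300,60:460,::-1],(800,400),interpolation=cv2.INTER_CUBIC))
E
```

```text
1373 (array([593.2, 317.2]), array([27.8, 51.8]), 84.3) mean [593.2 316.9  17.9]
riser frame [-24.12180671 109.19165921]
461 (array([607.1, 208.7]), array([56.2, 63.9]), -5.7) mean [605.4 207.3  86.9]
247 (array([606. , 207.5]), array([ 61.3, 100.5]), -6.6) mean [600.2 192.5  54.9]
274 (array([ 570.2, -208.8]), array([49.9, 51.2]), -4.0) mean [ 570.1 -208.2   31.6]
340 (array([618. , 314.3]), array([ 28.1, 100.1]), 83.6) mean [617.  313.4  18.8]
313 (array([727.2, -17.2]), array([46.2, 60.2]), 11.8) mean [727.1 -16.8  24.5]
151 (array([544.2, 476.1]), array([34.2, 81.6]), -48.4) mean [545.3 473.7  22.5]
```

View pics/top9.png

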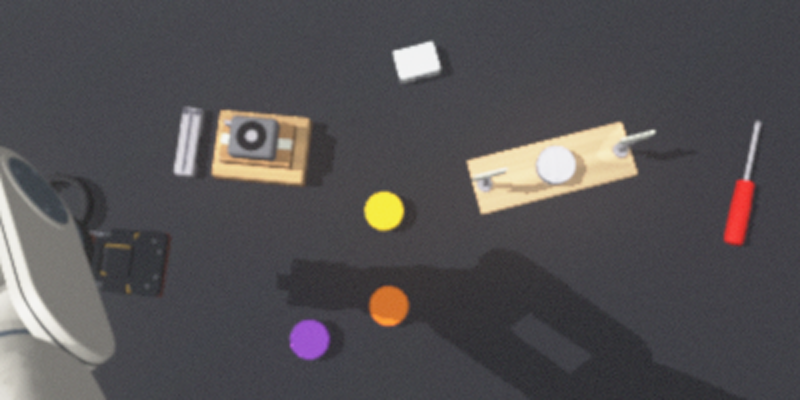

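The final view shows all four items placed: multi-tool (188,141), tape on carton on riser (255,140), tin centred on the board (556,164). The parts box and screwdriver are undisturbed, and the arm hides part of the roll, which I never touched.

```bash
python3 -c "
from workcell import ctrl
print(ctrl.close_job())"
```

```text
the job is handed in; nothing more can be done
None
```

The job is handed in after about 30 s: carton squared on the riser, tape measure on its middle, tin midway between the posts and multi-tool about 30 mm left of the riser, each within about 2 mm by camera; the parts box, roll and screwdriver were left alone, though the arm partly hid the roll in the last picture.

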